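Make up a stepped cutter set on a hydraulic arbor

ROBOT

A 6-joint arm with a two-finger parallel gripper is mounted at the origin on the work surface. World frame = base frame: x ahead of the robot, y to its left, z up, the work surface at z = 0. Lengths are in m, angles in rad, forces in N, time in s.
With the tool pointing down it reaches from about 0.425 to 0.95 m from the base axis. Payload 3.5 kg.
Tool frame: the origin (TCP) lies between the finger pads; the fingertips stand 25 mm ahead of it and the grasp point (between the pads) lies 6 mm ahead of it (tcp_to_tips is the distance from the TCP to the fingertips, in m); z points along the fingers, y is the line along which they close (so a half turn about z gives the same grasp; the last joint's range is limited). The gripper opens to 85 mm and grips with 20 to 120 N. Pads are 22 mm wide; open, the fingers measure 114 mm over their backs; the gripper's body (76 mm by 85 mm) begins 54 mm behind the grasp point. The pads swing forward as they close: fully open they stand 13 mm farther back than shut.
Start: joints at [1.033, 0.286, 1.577, -0, 1.279, -0.15], TCP at [0.255, 0.625, 0.256] pointing down, gripper open.
Joint ranges: [-2.77, 2.77], [-0.9, 2.22], [0.21, 2.48], [-1.53, 4.67], [0.24, 2.81], [-2.84, 2.84]. Speed limits (rad/s): [2.79, 2.79, 3.14, 3.14, 3.14, 3.14].

INTERFACE

Orientations are given as [roll, pitch, yaw] about the fixed x, y, z axes, in that order (R = Rz(yaw) Ry(pitch) Rx(roll)).
In Python, from bench import goto, move_straight, set_joints, set_gripper, pause, solve_ik, grab_frame, MotionError, sign_off, current_time, current_q, current_qvel, current_tau, current_tool_pos, current_tool_rot, current_contact_force, current_wrist_torque, current_finger_gap, current_finger_force, tcp_to_tips gives the robot as it stands. Calls block until the motion is done:
- goto(position, orientation): joint-space move of the TCP to a pose.
- move_straight(position, rotation=None, v=0.15, threshold=None): straight line of the TCP; rotation=None keeps the orientation; v is the mean speed in m/s. With threshold (N) it stops when the force on the tool has changed by that much, and returns True; else False.
- set_joints(angles): joint-space move.
- set_gripper(opening, grasp_force=None): finger opening in m; grasp_force is the grip in N (None keeps the last); returns when the fingers have stopped.
- pause(seconds).
- solve_ik(position, orientation): joint angles nearest the present ones, or None.
- grab_frame(name): name is "scene" or "top"; returns a dict with "img" (480x640x3 uint8, blue, green, red), "fx", "fy", "cx", "cy" (pixels), "R" (3x3) and "t" (3): a world point X has camera coordinates R X + t. Camera axes: x right, y down, z forward; pixel columns grow to the right and rows downward; lengths in m; the calibration is good to about 2 mm. A picture is of the moment at which its call begins. There is no depth.
A pose or a line that the arm cannot do raises MotionError and nothing moves.
- sign_off(): hands the job in; it is judged then, once.
Readings, each from a call of its own:
- current_time(): time.
- current_q(): joint angles.
- current_qvel(): joint speeds.
- current_tau(): joint torques, N m.
- current_tool_pos(): TCP position.
- current_tool_rot(): TCP orientation.
- current_contact_force(): force on the tool from outside, world axes, zero at the start.
- current_wrist_torque(): the same for the moment, N m.
- current_finger_gap(): finger opening in m.
- current_finger_force(): force on a finger pad.
Only numpy, scipy, OpenCV 4.12 (cv2) and the standard library are available. Lean on these libraries where they do the work, as an engineer would, in place of code of your own. Each camera call takes 0.05 s, during which the arm holds its last target. There are 200 camera calls.

TASK

Make up the stepped cutter set on the hydraulic arbor: take the plastic cap off the arbor and put it in the parts tray, then thread every cutter on the bench onto the arbor, hub side up, the widest at the bottom and each smaller one above it, each fully home, with the plain retaining collar on top. Then lock the stack by pumping the hand lever through three full strokes, each right down and right back up. Leave the other tools and materials where they are.

Things in the scene. Friction and masses are not known exactly. Their poses are not given: they have to be found in the camera images.
- cutter_a: cutter: a dark steel toothed disc 100 mm across and 5 mm thick, with a round bright hub 46 mm across standing 10 mm above the disc (15 mm high in all) and a 33 mm bore right through; grip it by the hub. Origin: centre of its underside, z axis up along the bore, hub side up at the start. Three or all four of the cutters are there; an absent one reads None from the start
- cutter_b: cutter: a dark steel toothed disc 88 mm across and 5 mm thick, with a round bright hub 46 mm across standing 10 mm above the disc (15 mm high in all) and a 33 mm bore right through; grip it by the hub. Origin: centre of its underside, z axis up along the bore, hub side up at the start. Three or all four of the cutters are there; an absent one reads None from the start
- cutter_c: cutter: a dark steel toothed disc 76 mm across and 5 mm thick, with a round bright hub 46 mm across standing 10 mm above the disc (15 mm high in all) and a 33 mm bore right through; grip it by the hub. Origin: centre of its underside, z axis up along the bore, hub side up at the start. Three or all four of the cutters are there; an absent one reads None from the start
- cutter_d: cutter: a dark steel toothed disc 64 mm across and 5 mm thick, with a round bright hub 46 mm across standing 10 mm above the disc (15 mm high in all) and a 33 mm bore right through; grip it by the hub. Origin: centre of its underside, z axis up along the bore, hub side up at the start. Three or all four of the cutters are there; an absent one reads None from the start
- collar: retaining collar: a plain bright steel ring, 58 mm across, 24 mm high, 33 mm bore. Origin: centre of its underside, z along the bore, upright at the start
- collar_mid (a point): centre of the retaining collar, in its bore half-way up (12 mm above its underside)
- cap: grey plastic protective cap, a round sleeve 42 mm across and 77 mm high, closed on top and open below, bore 35 mm, wall 3.5 mm; at the start it stands over the arbor, resting on the shoulder, and lifts straight off. Origin: centre of its open underside, z up towards the closed top
- tray: low open wooden parts tray, fixed to the bench, 130 mm (its x) by 180 mm (its y), walls 5 mm thick and 35 mm high, inner floor 5 mm up, empty at the start. Origin: centre of its underside
- arbor_base (a point): centre of the arbor's shoulder, the flat face 68 mm across, 60 mm above the bench, on which the lowest cutter sits; z up along the arbor, y away from the pump. The arbor is a fixed upright steel post 30 mm thick rising 70 mm above the shoulder, its top 7 mm tapering to 23 mm
- arbor_tip (a point): top of the arbor, on its axis, 70 mm above the shoulder. Arbor and pump share a fixed base plate, 120 x 280 mm and 12 mm thick; the pump's block and lever pivot, up to 130 mm above the bench, begin 100 mm from the arbor's axis, its lying oil reservoir, 74 mm high, 75 mm from it
- pump_lever (a joint): angle of the pump's hand lever, rad: 0 at rest (handle raised 30 degrees), 0.6 at the stop when pressed right down (about 4 degrees below level). It is sprung and comes back up by itself when let go; pressing takes about 4 N at the start and 13 N at the bottom, at the press point
- lever_press (a point): point to press down on, moving with the lever: top of the lever's black rubber grip (30 mm thick, 100 mm long, from 135 to 235 mm out from the pivot), 190 mm out from the pivot along the lever and 15 mm above its centre line
- lever_pivot (a point): hinge axis of the lever, 115 mm above the bench; its x axis is the hinge axis (level), and the handle points along its -y. As the lever is pressed it turns positively about this x axis (right-hand rule)
- glue: glue bottle, 60 mm across, 180 mm high, not part of the job, to be left where it is; origin: centre of its underside
- wax_tin: wax tin, 72 mm across, 50 mm high, not part of the job, to be left where it is; origin: centre of its underside
- tape_measure: yellow tape measure, 65 x 35 mm, 60 mm high, not part of the job, to be left where it is; origin: centre of its underside
- sander: hand sander, 140 x 100 mm, 130 mm high, not part of the job, to be left where it is; origin: centre of its underside
- brush: flat hand brush, lying, not part of the job, to be left where it is; origin: centre of its underside
- sanding_block: cork sanding block, 110 x 65 mm, 36 mm high, not part of the job, to be left where it is; origin: centre of its underside
There are look-alikes about, which are no part of the job. Leave any purple or turquoise look-alike of the cap alone.

How it is judged:
On the way, in this order (a step that is already met when the one before it is completed fails the run):
1. all the cutters there are, and then the retaining collar, threaded fully home on the arbor in order (horizontal distance between each of cutter_a, cutter_b, cutter_c, cutter_d, collar and arbor_base below 0.004 m and angle between each of cutter_a, cutter_b, cutter_c, cutter_d's own z axis and vertical below 0.06 rad and z of each of cutter_a, cutter_b, cutter_c, cutter_d in the frame of arbor_base above -0.003 m and z of cutter_a in the frame of arbor_base below 0.0025 m and z of each of cutter_b, cutter_c, cutter_d, collar in the frame of cutter_a above 0.01 m and (z of cutter_b in the frame of arbor_base below 0.0025 m or z of cutter_b in the frame of cutter_a between 0.012 and 0.018 m) and z of each of cutter_c, cutter_d, collar in the frame of cutter_b above 0.01 m and (z of cutter_c in the frame of arbor_base below 0.0025 m or z of cutter_c in the frame of cutter_a between 0.012 and 0.018 m or z of cutter_c in the frame of cutter_b between 0.012 and 0.018 m) and z of each of cutter_d, collar in the frame of cutter_c above 0.01 m and (z of cutter_d in the frame of arbor_base below 0.0025 m or z of cutter_d in the frame of cutter_a between 0.012 and 0.018 m or z of cutter_d in the frame of cutter_b between 0.012 and 0.018 m or z of cutter_d in the frame of cutter_c between 0.012 and 0.018 m) and (angle between collar's own z axis and vertical below 0.06 rad or angle between collar's own z axis and vertical above 3.08 rad) and z of collar in the frame of cutter_d above 0.01 m and (z of collar_mid in the frame of arbor_base between 0.054 and 0.06 m or z of collar_mid in the frame of arbor_base between 0.069 and 0.075 m)), for 0.2 s.
2. pump lever pressed right down, stroke 1 (value of joint pump_lever above 0.52 rad), for 0.05 s.
3. pump lever let right up again after stroke 1 (value of joint pump_lever below 0.06 rad), for 0.05 s.
4. pump lever pressed right down, stroke 2 (value of joint pump_lever above 0.52 rad), for 0.05 s.
5. pump lever let right up again after stroke 2 (value of joint pump_lever below 0.06 rad), for 0.05 s.
6. pump lever pressed right down, stroke 3 (value of joint pump_lever above 0.52 rad), for 0.05 s.
At the end, for the whole second after the job is handed in: Cutters present on the arbor, hub up and level, within 4 mm of its axis, widest lowest, each resting on the shoulder or the next wider one (3 mm), collar level on top, within 4 mm; cap in the tray (60 x 85 mm of its middle); lever back up (under 0.06 rad); all at rest (all of step 1 and x of cap in the frame of tray between -0.06 and 0.06 m and y of cap in the frame of tray between -0.085 and 0.085 m and z of cap in the frame of tray between -0.002 and 0.05 m and linear speed of each of cutter_a, cutter_b, cutter_c, cutter_d, collar, cap below 0.02 m/s and value of joint pump_lever below 0.06 rad); the robot touches nothing.
It fails at once if a thing that is not part of the job is pushed more than 40 mm from its place or knocked over (distance of any of glue, wax_tin, tape_measure, sander, brush, sanding_block from where it was at the start of the episode above 0.04 m or angle between any of glue, sander's own z axis and vertical above 0.5 rad).
Of cutter_a, cutter_b, cutter_c, cutter_d only 3 to 4 are there at a start; the rules pass over those that are not, and their reading is None.
At some moment in a run one of cutter_a, cutter_b, cutter_c, cutter_d, collar may be knocked a few centimetres aside while the robot is not near it.
It also fails if it takes over 210 s, if anything falls off the work surface, if the arm or the gripper's body presses on something with over 40 N, if the wrist force passes 120 N, or if a joint passes its speed limit or range.

## Working session

There is one attempt and no reset: what is moved stays moved. The work goes in short steps, each a Python script; the robot and the scene stay as the last script left them, time stands still between calls to the robot, and variables do not carry over. Pictures are saved under pics/ and viewed, at most 14 in all, crops included, and the job is handed in when it is done.

```bash
ls; mkdir -p pics
python3 - <<'E'
from bench import *
import cv2,numpy as np
for n in("scene","top"):
    f=grab_frame(n); cv2.imwrite(f"pics/{n}0.png",f["img"]); print(n,f["fx"],f["fy"],f["cx"],f["cy"],np.round(f["R"],4).tolist(),np.round(f["t"],4).tolist())
print(current_tool_rot(),current_time(),tcp_to_tips() if callable(tcp_to_tips) else tcp_to_tips)
E
```

```text
pics
scene 562.7949410763923 562.7949410763923 313.8881852743385 242.32068215288243 [[-0.4666, 0.8844, -0.0126], [0.7372, 0.381, -0.558], [-0.4888, -0.2696, -0.8297]] [0.3073, -0.2964, 1.7398]
top 476.7877614626728 476.7877614626728 317.86006828169354 234.5575817499924 [[0.0277, -0.9995, 0.0168], [-0.9971, -0.0288, -0.07], [0.0705, -0.0148, -0.9974]] [-0.0794, 0.528, 1.3383]
[-3.13950700e+00 -3.39435898e-04  2.75382031e+00] 0.1 0.025
```

View pics/top0.png

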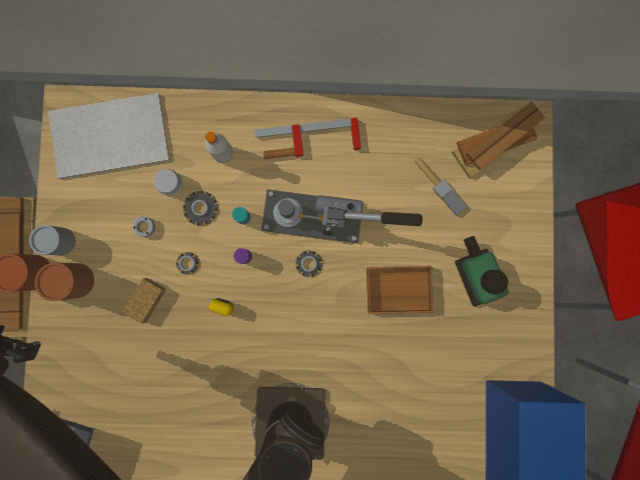

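View pics/scene0.png

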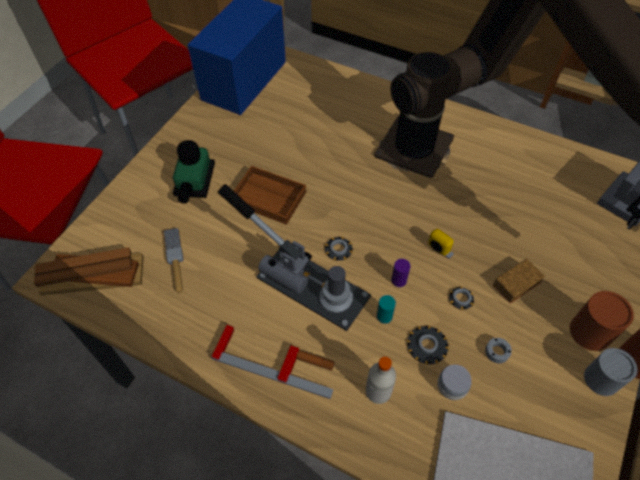

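```bash
cat > h.py <<'E'
import numpy as np, cv2
from bench import *
def ray(f,u,v,z):
    d=f["R"].T@np.array([(u-f["cx"])/f["fx"],(v-f["cy"])/f["fy"],1]); c=-f["R"].T@f["t"]
    return c+d*(z-c[2])/d[2]
def proj(f,P):
    X=np.atleast_2d(P)@np.array(f["R"]).T+f["t"]
    return np.c_[f["fx"]*X[:,0]/X[:,2]+f["cx"],f["fy"]*X[:,1]/X[:,2]+f["cy"]]
E
python3 - <<'E'
from h import *
a=cv2.imread("pics/top0.png")[125:325,120:440]; cv2.imwrite("pics/t1.png",cv2.resize(a,(800,500),interpolation=cv2.INTER_CUBIC))
a=cv2.imread("pics/scene0.png")[210:410,210:530]; cv2.imwrite("pics/s1.png",cv2.resize(a,(800,500),interpolation=cv2.INTER_CUBIC))
E
```

```text
(no output)
```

View pics/t1.png

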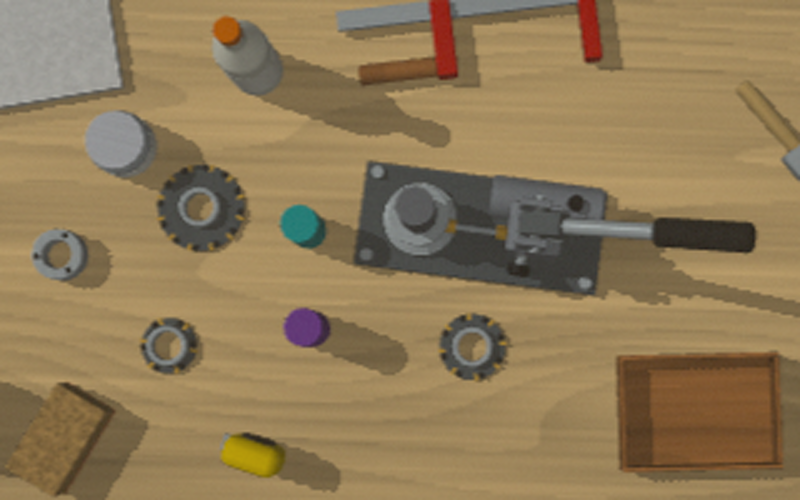

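View pics/s1.png

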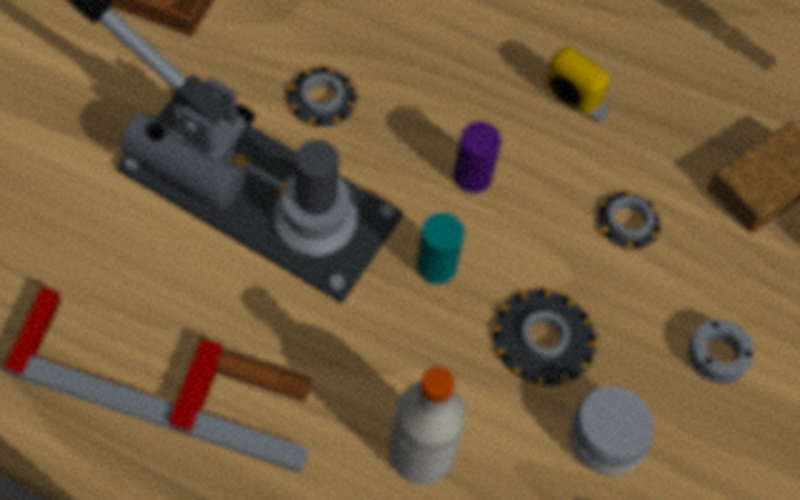

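```bash
cat >> h.py <<'E'
def fit(fs,circles,p0,r=0.012):
    """xy of a body made of circles (z,R) maximising edge strength in both images"""
    th=np.linspace(0,2*np.pi,90,endpoint=False); G=[]
    for f in fs:
        g=cv2.GaussianBlur(f["img"],(0,0),0.8).astype(np.float32)
        G.append((cv2.Sobel(g,cv2.CV_32F,1,0),cv2.Sobel(g,cv2.CV_32F,0,1)))
    def score(x,y,k):
        s=0
        for z,R in circles:
            P=np.c_[x+R*np.cos(th),y+R*np.sin(th),0*th+z]; u=proj(fs[k],P).astype(np.float32)
            w=proj(fs[k],np.c_[x+(R+.001)*np.cos(th),y+(R+.001)*np.sin(th),0*th+z])-u; w/=np.linalg.norm(w,axis=1)[:,None]
            gx,gy=[cv2.remap(c,u[:,0][None],u[:,1][None],cv2.INTER_LINEAR)[0] for c in G[k]]
            d=gx*w[:,:1]+gy*w[:,1:]
            s+=np.abs(d).sum(1).clip(0,250).mean()
        return s
    out=[]
    for ks in ([0],[1],[0,1]):
        g=np.arange(-r,r+1e-9,.0015)
        b=max(((sum(score(p0[0]+a,p0[1]+c,k) for k in ks),p0[0]+a,p0[1]+c) for a in g for c in g))
        g=np.arange(-.0015,.0016,.0005)
        b=max(((sum(score(b[1]+a,b[2]+c,k) for k in ks),b[1]+a,b[2]+c) for a in g for c in g))
        out.append(np.round(b[1:],4))
    return out
PIX={"a":((200.4,207.8),[(.005,.05),(.015,.023),(.015,.0165)]),
"c":((309.2,263.8),[(.005,.038),(.015,.023),(.015,.0165)]),
"d":((187.6,263.4),[(.005,.032),(.015,.023),(.015,.0165)]),
"collar":((144,226.6),[(.024,.029),(.024,.0165)])}
E
python3 - <<'E'
from h import *
fs=[grab_frame("scene"),grab_frame("top")]
for n,(px,c) in PIX.items(): 
    p=ray(fs[1],*px,c[-1][0]); print(n,p.round(3),*fit(fs,c,p))
p=ray(fs[1],286.8,208.2,.137); print("cap",p.round(3),*fit(fs,[(.137,.021)],p),*fit(fs,[(.137,.021),(.06,.034)],p))
for n,u,v,z in (("tray",399.7,289.8,.035),("grip",402,219,.207),("gripin",382,218,.1825),("gripout",422,220,.2325),("glue",218,152,0),("tin",167,182,.05),("teal",241,215,.077),("purple",242,256,.077)): print(n,ray(fs[1],u,v,z).round(3))
for n,u,v,z in (("grip",238,202,.207),("tray",270,195,.035)):print("scene",n,ray(fs[0],u,v,z).round(3))
E
```

```text
a [0.597 0.273 0.015] [0.5982 0.2794] [0.5982 0.2759] [0.5982 0.2779]
c [ 0.446 -0.042  0.015] [ 0.4463 -0.0382] [ 0.4473 -0.0412] [ 0.4468 -0.0392]
d [0.438 0.302 0.015] [0.4388 0.3084] [0.4393 0.3059] [0.4393 0.3074]
collar [0.538 0.427 0.024] [0.5385 0.4354] [0.539  0.4319] [0.539  0.4344]
cap [0.588 0.02  0.137] [0.5892 0.0267] [0.5867 0.0207] [0.5917 0.0272] [0.5892 0.0262] [0.5932 0.0262] [0.5917 0.0267]
tray [ 0.381 -0.298  0.035]
grip [ 0.561 -0.268  0.207]
gripin [ 0.565 -0.222  0.183]
gripout [ 0.557 -0.311  0.232]
glue [0.764 0.233 0.   ]
tin [0.663 0.361 0.05 ]
teal [0.573 0.147 0.077]
purple [0.462 0.14  0.077]
scene grip [ 0.559 -0.257  0.207]
scene tray [ 0.392 -0.281  0.035]
```

```bash
cat >> h.py <<'E'
PI=np.pi
def down(p,yaw=PI/2): return goto(list(p),[PI,0,yaw])
def st(): print(round(current_time(),1),current_tool_pos().round(4) if hasattr(current_tool_pos(),'round') else current_tool_pos(),"gap",round(current_finger_gap(),4),"ff",np.round(current_finger_force(),1),"F",np.round(current_contact_force(),1))
E
python3 - <<'E'
from h import *
x,y=.5905,.0255
down([x,y,.30]); move_straight([x,y,.121],v=.12,threshold=8); st()
set_gripper(0.02,30); st()
set_gripper(0.06); st()
down([x,y,.121],PI); set_gripper(.02,30); st()
E
```

```text
4.3 [0.5912 0.0254 0.122 ] gap 0.0855 ff 0.0 F [-0.   0.5  0.2]
4.8 [0.5907 0.0254 0.1214] gap 0.0408 ff 30.4 F [ 0.  -0.8  0.8]
5.1 [0.5904 0.0255 0.1208] gap 0.0598 ff 0.0 F [ 1.  -0.3  0.2]
6.8 [0.5907 0.0255 0.1212] gap 0.0422 ff 30.5 F [ 0.5 -0.1  0.9]
```

Run:
```python
from h import *
x,y=.5905,.0255
z=current_tool_pos()[2]
print(move_straight([x,y,z+.10],v=.12)); st()
down([.42,.0,z+.14],PI/2); down([.387,-.288,.22],PI/2)
print(move_straight([.387,-.288,z-.06+.002],v=.1,threshold=6)); st()
set_gripper(.065); pause(.2); move_straight([.387,-.288,.25],v=.25)
down([.45,.15,.35]); st()
fs=[grab_frame("scene"),grab_frame("top")]
p=[.5905,.0255]
print(*fit(fs,[(.13,.0115)],p),*fit(fs,[(.13,.0115),(.06,.034),(.123,.015)],p))
for n,(px,c) in PIX.items(): 
    p=ray(fs[1],*px,c[-1][0]); print(n,*fit(fs,c,p))
h=[cv2.resize(fs[0]["img"][130:330,190:510],(640,400)),cv2.resize(fs[1]["img"][120:320,120:440],(640,400))]
cv2.imwrite("pics/b1.png",cv2.resize(np.vstack(h),(480,600)))
```

```text
False
7.8 [0.5898 0.0256 0.22  ] gap 0.042 ff 30.4 F [-0.8 -0.2 -0.3]
True
11.6 [ 0.3865 -0.2875  0.0661] gap 0.0416 ff 30.8 F [-0.6  0.8  5. ]
14.7 [0.4501 0.1493 0.3494] gap 0.065 ff 0.0 F [-0.3 -0.2 -0.2]
[0.5905 0.0285] [0.5945 0.0185] [0.59  0.023] [0.589 0.027] [0.5935 0.025 ] [0.5895 0.026 ]
a [0.5982 0.2789] [0.5987 0.2754] [0.5987 0.2779]
c [ 0.4463 -0.0382] [ 0.4473 -0.0412] [ 0.4468 -0.0392]
d [0.4388 0.3084] [0.4263 0.2904] [0.4388 0.3084]
collar [0.5385 0.4354] [0.539  0.4319] [0.5385 0.4344]
```

View pics/b1.png

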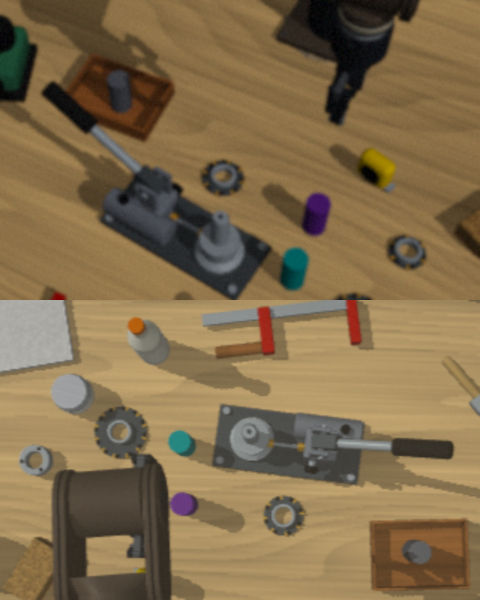

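Run:
```python
from h import *
x,y=.5903,.0262
for yaw in (PI/2,PI):
    down([x,y,.24],yaw); 
    if yaw==PI/2: set_gripper(.085)
    print(move_straight([x,y,.112],v=.12,threshold=8)); st()
    set_gripper(.02,20); st(); pause(.3); st()
    set_gripper(.05); st(); move_straight([x,y,.24],v=.25)
```

```text
False
17.3 [0.5911 0.0261 0.1131] gap 0.0851 ff 0.0 F [ 0.2  0.1 -0.5]
17.8 [0.5898 0.0262 0.1124] gap 0.0295 ff 21.3 F [-3.2 -0.4  4.7]
18.1 [0.5898 0.0262 0.1124] gap 0.0295 ff 21.4 F [-3.9 -1.   5.6]
18.4 [0.5905 0.0262 0.1118] gap 0.0499 ff 0.0 F [ 0.3 -0.5 -0.3]
False
21.7 [0.5911 0.0261 0.1131] gap 0.0499 ff 0.0 F [-0.7 -0.3  0.6]
22.0 [0.591  0.0247 0.1135] gap 0.0294 ff 21.5 F [-1.5 -5.   2.1]
22.3 [0.591  0.0246 0.1134] gap 0.0292 ff 21.5 F [-1.6 -4.5  3. ]
22.6 [0.5903 0.0265 0.112 ] gap 0.0499 ff 0.0 F [-0.5  0.3  0.4]
```

```bash
cat >> h.py <<'E'
ARB=[.5897,.0246]
def pick(p,w=.046,ztouch=.005,safe=.20,f=45,openg=.064):
    """centre on a round hub of width w in both directions, final grip closing along x; returns TCP z of the grasp"""
    x,y=p; set_gripper(openg); down([x,y,safe],PI)
    assert not move_straight([x,y,ztouch+.055],v=.15,threshold=10)
    move_straight([x,y,ztouch-.01+.025],v=.04,threshold=3); st()
    z=current_tool_pos()[2]+.004; move_straight([x,y,z],v=.05)
    set_gripper(w-.02,20); st()
    set_gripper(openg)
    down([x,y,z],PI/2); set_gripper(w-.02,20); st(); set_gripper(w+.007)
    move_straight([x,y,z-.025],v=.03,threshold=3)
    z=current_tool_pos()[2]+.001; move_straight([x,y,z],v=.05); set_gripper(w-.02,f); st()
    return current_tool_pos()[2]
def stack(z0,h,tip=.13):
    """carry the held ring (grasped at TCP z0 on the bench) onto the arbor, expected height h of its underside"""
    x,y=current_tool_pos()[:2]
    move_straight([x,y,z0+.17],v=.2); print("held"); st()
    down([*ARB,z0+.17]); move_straight([*ARB,z0+tip+.008],v=.1); 
    hit=move_straight([*ARB,z0+h-.004],v=.05,threshold=10); print("hit",hit,"left mm",1e3*(current_tool_pos()[2]-z0-h)); st()
E
python3 - <<'E'
from h import *
z0=pick([.5985,.2770]); print(z0); stack(z0,.06)
E
```

```text
26.5 [0.598  0.2769 0.024 ] gap 0.064 ff 2.1 F [-1.1 -0.6  4.1]
27.1 [0.5984 0.2773 0.028 ] gap 0.0453 ff 20.6 F [0.  2.  1.3]
29.1 [0.5984 0.2771 0.0282] gap 0.0437 ff 22.5 F [-0.6  0.1  0.5]
30.1 [0.599  0.2771 0.0283] gap 0.0433 ff 48.3 F [-1.  -0.8  5.4]
0.02825520239844949
held
31.1 [0.5976 0.2767 0.1956] gap 0.044 ff 46.6 F [-0.2 -0.7 -4. ]
hit True left mm -0.020128886747336483
34.0 [0.5897 0.0246 0.0882] gap 0.0437 ff 48.5 F [-0.3  0.3  5. ]
```

```bash
cat >> h.py <<'E'
def release(openg=.064):
    set_gripper(openg); st(); x,y,z=current_tool_pos(); move_straight([x,y,z+.10],v=.2)
def look(name,keys):
    fs=[grab_frame("scene"),grab_frame("top")]
    for k in keys:
        px,c=PIX[k]; print(k,*fit(fs,c,ray(fs[1],*px,c[-1][0])))
    v=[cv2.resize(fs[0]["img"][190:390,230:550],(640,400)),cv2.resize(fs[1]["img"][120:320,120:440],(640,400))]
    cv2.imwrite(f"pics/{name}.png",cv2.resize(np.vstack(v),(480,600)))
E
python3 - <<'E'
from h import *
release(); down([.45,.12,.30]); look("b2",["c","d","collar"])
E
```

```text
34.3 [0.5873 0.0249 0.0854] gap 0.0641 ff 0.0 F [-0.7  0.1  0.3]
c [ 0.4463 -0.0382] [ 0.4473 -0.0412] [ 0.4468 -0.0392]
d [0.4383 0.3084] [0.4318 0.3129] [0.4388 0.3079]
collar [0.5385 0.4354] [0.539  0.4319] [0.539  0.4344]
```

View pics/b2.png

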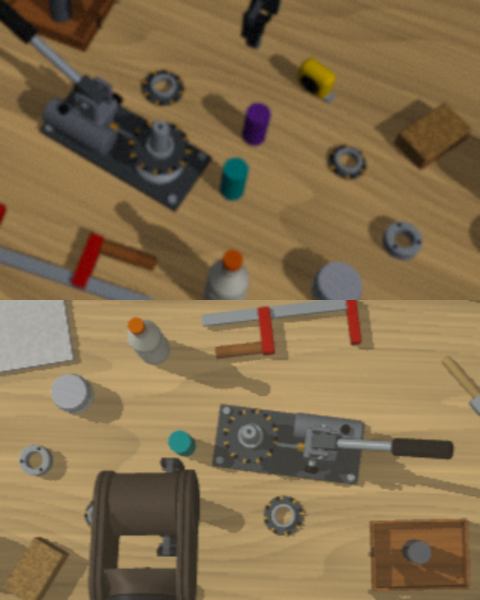

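Run:
```python
from h import *
z0=pick([.4468,-.0400]); print(z0); stack(z0,.075)
```

```text
39.7 [ 0.4464 -0.0399  0.024 ] gap 0.0641 ff 2.7 F [-1.2  0.3  5.3]
40.3 [ 0.4467 -0.0398  0.028 ] gap 0.0452 ff 20.4 F [-1.   0.9  2.5]
42.3 [ 0.4467 -0.04    0.0282] gap 0.0452 ff 20.3 F [-1.5 -0.1  3.6]
43.4 [ 0.4469 -0.04    0.0281] gap 0.0439 ff 47.2 F [-3.1  0.2  6.9]
0.02808035885365459
held
44.4 [ 0.4458 -0.0397  0.1962] gap 0.0437 ff 46.3 F [ 0.8 -0.3 -2.1]
hit True left mm 0.055881158880569104
46.6 [0.5894 0.0246 0.1031] gap 0.0441 ff 48.5 F [-0.9 -0.3  5. ]
```

Run:
```python
from h import *
release(); down([.40,-.22,.30]); look("b3",["d","collar"])
```

```text
47.0 [0.5876 0.0249 0.1009] gap 0.0639 ff 0.0 F [-0.7  0.3 -0.3]
d [0.4383 0.3084] [0.4393 0.3059] [0.4393 0.3074]
collar [0.5385 0.4354] [0.539  0.4319] [0.5385 0.4344]
```

View pics/b3.png

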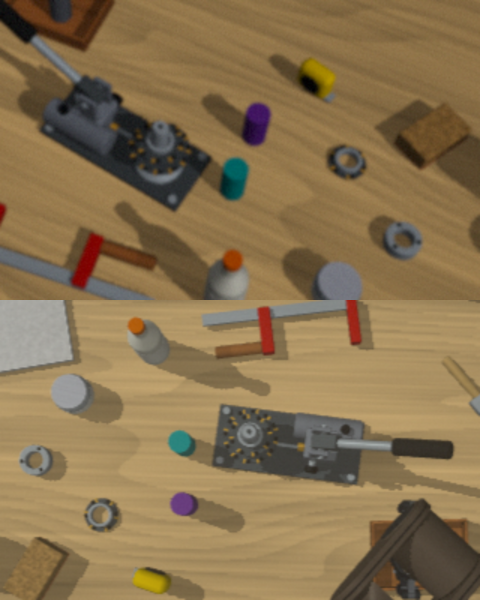

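Run:
```python
from h import *
down([.45,.12,.30])
z0=pick([.4390,.3070],openg=.060); print(z0); stack(z0,.09)
```

```text
53.5 [0.4386 0.3068 0.0249] gap 0.06 ff 2.8 F [-1.6 -0.3  5.3]
54.0 [0.4388 0.307  0.0288] gap 0.0444 ff 20.6 F [-1.   0.6  1. ]
56.0 [0.4389 0.307  0.0292] gap 0.0451 ff 20.3 F [-1.8 -0.5  3.9]
57.0 [0.4392 0.3071 0.0281] gap 0.0445 ff 46.8 F [-0.2 -0.6  5.1]
0.02810150228643799
held
58.0 [0.4381 0.3066 0.1961] gap 0.0439 ff 46.2 F [ 0.8 -0.2 -2.3]
hit True left mm 0.019826596749164538
60.6 [0.5892 0.0246 0.1181] gap 0.0438 ff 48.1 F [-1.6  1.1  3.9]
```

Run:
```python
from h import *
release(.062); down([.40,-.22,.30]); look("b4",["collar"])
```

```text
60.9 [0.5878 0.0248 0.1163] gap 0.0622 ff 0.0 F [ 0.6 -0.2  0.2]
collar [0.5385 0.4354] [0.539  0.4319] [0.539  0.4344]
```

View pics/b4.png

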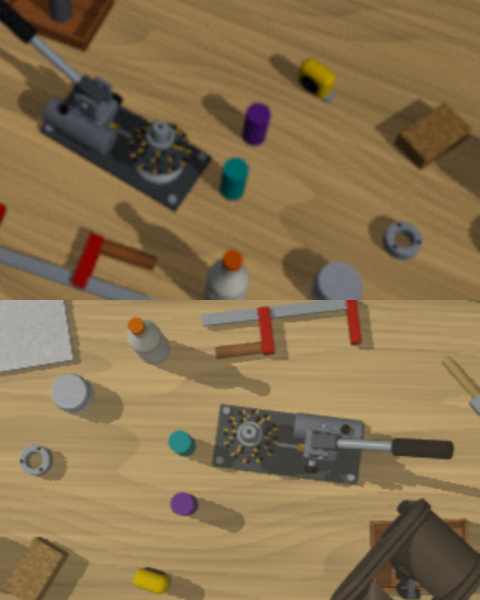

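Run:
```python
from h import *
down([.45,.12,.30]); set_gripper(.08)
x,y=.539,.434; z=.034
down([x,y,.2],PI); print(move_straight([x,y,z],v=.12,threshold=8)); set_gripper(.04,20); st(); set_gripper(.08)
down([x,y,z],PI/2); set_gripper(.04,45); st()
z0=current_tool_pos()[2]; stack(z0,.105)
```

```text
False
67.7 [0.5395 0.4341 0.0352] gap 0.057 ff 21.4 F [-2.  -1.1  4.6]
69.8 [0.5393 0.4343 0.0347] gap 0.0559 ff 48.3 F [-1.  -0.9  3.4]
held
70.8 [0.5383 0.4336 0.2022] gap 0.056 ff 48.3 F [-0.3  0.  -2.5]
hit True left mm -0.08799919937886591
73.4 [0.5892 0.0246 0.1396] gap 0.0558 ff 48.9 F [-1.3 -0.4  3.8]
```

Run:
```python
from h import *
release(.075); down([.45,.15,.33]); look("b5",[]); set_gripper(0)
x,y=.558,-.280
down([.40,-.15,.38]); down([x,y,.36])
print(move_straight([x,y,.24],v=.08,threshold=4)); st()
move_straight([x,y,current_tool_pos()[2]+.03],v=.15); st()
```

```text
73.7 [0.5878 0.0248 0.1378] gap 0.0751 ff 0.0 F [-0.4 -0.2  0.1]
True
79.3 [ 0.5579 -0.2801  0.2515] gap 0.0002 ff 1.6 F [-0.5  1.4  3.3]
79.6 [ 0.5583 -0.2803  0.2824] gap 0.0003 ff 0.0 F [0.4 0.2 0.4]
```

View pics/b5.png

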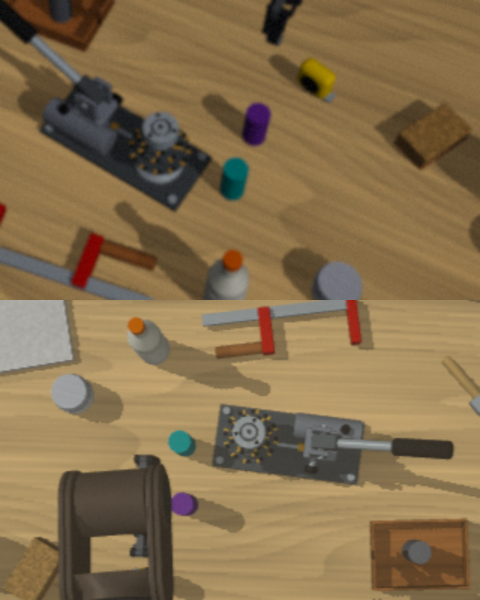

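Run:
```python
from h import *
x,y=.558,-.280
for i in range(3):
    print(move_straight([x,y,.130],v=.09,threshold=30)); pause(.25); st()
    if i==0:
        f=grab_frame("scene"); cv2.imwrite("pics/b6.png",f["img"][100:340,130:450])
    move_straight([x,y,.285],v=.12); pause(.6); st()
```

```text
True
81.4 [ 0.5596 -0.2855  0.1428] gap 0.0001 ff 6.4 F [-4.7  1.2 13.8]
83.4 [ 0.558  -0.28    0.2851] gap -0.0002 ff 0.0 F [-0.  -0.7 -0.6]
True
85.2 [ 0.5595 -0.2856  0.1429] gap 0.0001 ff 6.4 F [-4.7  2.1 13. ]
87.1 [ 0.558  -0.28    0.2851] gap 0.0001 ff 0.0 F [-0.   0.4 -0.6]
True
88.9 [ 0.5596 -0.2855  0.1429] gap 0.0 ff 6.4 F [-4.2  2.1 12.8]
90.9 [ 0.558 -0.28   0.285] gap 0.0001 ff 0.0 F [ 0.2  0.2 -0.2]
```

View pics/b6.png

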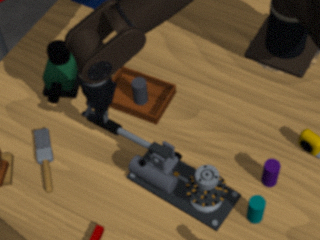

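Run:
```python
from h import *
move_straight([.558,-.28,.36],v=.15); down([.42,.15,.38]); look("b7",[])
f=grab_frame("scene"); print(*fit([f,grab_frame("top")],[(.129,.029),(.129,.0165)],[.5897,.026]))
```

```text
[0.5892 0.027 ] [0.5912 0.0245] [0.5902 0.025 ]
```

View pics/b7.png

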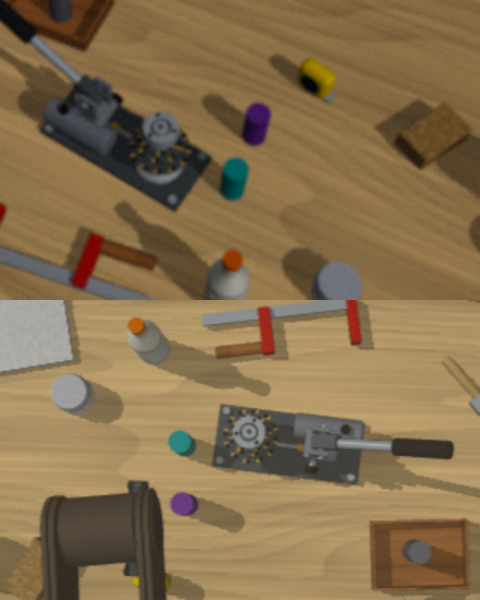

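The picture shows the stack with the collar on top at about (250,432) in the top view, the lever back up, and the cap standing in the tray at about (417,551).

```bash
python3 -c "
from bench import *
print(sign_off())"
```

```text
the job is handed in; nothing more can be done
None
```

I handed the job in at about 93 s, with no verdict returned: the cap is in the tray, cutters a, c and d (b wasn't on the bench) and the collar are home on the arbor, and the lever had three strokes, each judged right down from tool height and force, not from the joint angle.

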